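# Lock a violin mould on the keyhole stud of the work stand

## Task

Draw the larger violin mould, the one with the keyhole, up out of the rack and put it on the work stand ready for its ribs: press the large end of the keyhole over the head of the stud until the mould is behind the head, then slide it down until the stud is home in the narrow end and it hangs there upright by itself. The stud may be clamped at any height in its slot, so find it with a light touch and never press on the stand with more than about 1.5 kg (15 N); keep the mould upright instead of levering it against the stud, lower it under control and do not let go before it rests on the stud, not even to drop the last few millimetres, and leave the small mould and the tools lying about undisturbed.

Things in the scene. Friction and masses are not known exactly. Their poses are not given: they have to be found in the camera images.
- mould: Loose work piece: inner violin mould of 10 mm plywood standing upright in a slot of the rack; violin outline 220 mm high, 127 mm wide below, 68 at the waist, 103 above; about 0.16 kg; the same from front and back. Origin: middle of its lower edge, half-way through the plate; x = normal to the plate, y = width, z = up. A vertical keyhole is cut through its middle.
- mould_grip (a point): Where to pinch the mould, from above, one finger on its front and one on its back (10 mm between them, flat faces): on its middle line, half-way through the plate, 202 mm above its lower edge, 10 mm below the bottom of the 30 mm wide cut-out in its upper edge and 18 mm below its highest points. Axes as the mould.
- mould_keyhole (a point): Centre of the large (lower) end of the mould's keyhole, half-way through the plate, 100 mm above its lower edge; axes as the mould. The large end is a round hole 22 mm across; from it a slot 11 mm wide runs straight up and ends 32 mm above this point, so that with the stud home this point is 28 mm below the stud's axis.
- stand: Work stand, fixed to the bench: wooden upright 74 mm wide, 18 mm thick, top edge 213 mm above the bench, on a base plate 16 mm thick that reaches 26 mm out in front. Origin: on the bench under the middle of the upright's front face, where the stud stands out; +x points into the board (the way the mould is pressed on), y along the face, z up.
- stud_slot (a point): Middle of the vertical slot in the stand's front face, 185 mm above the bench; axes as the stand. Out of the slot stands a level steel stud, clamped rigidly at an unreported height from 15 mm below to 15 mm above this point: shank 8 mm thick, round head 18 mm across whose rear is 14 mm and whose front is 19.6 mm before the face. Plate stopped by the head: its middle at x = -25 mm; behind the head: -9 to -5.
- rack: Slotted wooden rack, fixed: base 200 x 150 mm, 12 mm thick, with two slots along its y axis at x = -48 and +48 mm. Each slot is 14 mm wide between two rails (tops 57 mm above the bench) and holds one upright mould, either mould in either slot. Origin: under the middle of its base; z up.
- small_mould: Bystander: a smaller plywood mould, 190 mm high, 110 mm wide, with a small round hole in place of the keyhole, standing in the rack's other slot. Origin: middle of its lower edge; axes as the mould.
- spool_clamp_a: Bystander: turned wooden spool clamp with wing nut, standing, 35 mm across, 68 mm high. Origin: under its centre.
- spool_clamp_b: Bystander: a second spool clamp like the first. Origin: under its centre.
- finger_plane: Bystander: small brass finger plane, 29 x 60 x 31 mm. Origin: under its centre.
Not all that is in view belongs to the job. What is shaped like the mould but blue is not meant.

How it is judged:
By the outcome, as a careful person would: the job done as asked, in the order asked, and still so for the second after the job is handed in, with the robot touching nothing.
It also fails if it takes over 64 s, if anything falls off the work surface, if the arm or the gripper's body presses on something with over 40 N, if the wrist force passes 120 N, or if a joint passes its speed limit or range.

## Robot

A 6-joint arm with a two-finger parallel gripper is mounted at the origin on the work surface; the furniture and walls round the work are solid. World frame = base frame: x ahead of the robot, y to its left, z up, the work surface at z = 0. Lengths are in m, angles in degrees, forces in N, time in s.
With the tool pointing down it reaches from about 0.3 to 0.875 m from the base axis. Payload 6.4 kg.
Tool frame: the origin (TCP) lies midway between the tips of the shut fingers; the grasp point (between the pads) lies 19 mm behind it (pinch_z is the distance from the TCP to the grasp point, in m); z points along the fingers, y is the line along which they close (so a half turn about z gives the same grasp; the last joint's range is limited). The gripper opens to 88 mm and grips with 3 to 60 N. Pads are 18 mm wide; open, the fingers measure 123 mm over their backs; the gripper's body (75 mm by 187 mm) begins 45 mm behind the grasp point.
Start: joints at [-76.622, 10.359, 92.074, -0, 77.567, -11.82], TCP at [0.245, -0.52, 0.239] pointing down, gripper open.
Joint ranges: [-171.53, 171.53], [-51.25, 118.39], [17.06, 147.69], [-65.23, 245.23], [0, 150.52], [-178.68, 178.68]. Speed limits (degrees/s): [147.25, 147.25, 172.46, 180, 180, 180].

## Interface

Orientations are given as a 3x3 rotation matrix whose columns are the frame's x, y, z axes.
In Python, from bench import goto, servo_line, movej, grip, hold, ik, get_obs, get_image, MotionError, sign_off, pinch_z gives the robot as it stands. Calls block until the motion is done:
- goto(position, orientation): joint-space move of the TCP to a pose.
- servo_line(position, rotation=None, velocity=0.15, threshold=None): straight line of the TCP; rotation=None keeps the orientation; velocity is the mean speed in m/s. With threshold (N) it stops when the force on the tool has changed by that much, and returns True; else False.
- movej(angles): joint-space move.
- grip(opening, f_grip=None): opening from 0.0 (shut) to 1.0 (fully open); f_grip is the grip in N (None keeps the last); returns when the fingers have stopped.
- hold(seconds).
- ik(position, orientation): joint angles nearest the present ones, or None.
- get_obs(): the state.
- get_image(name): name is "side" or "top" or "wrist"; returns a dict with "image" (480x640x3 uint8, red, green, blue), "fx", "fy", "cx", "cy" (pixels), "rvec" (rotation vector, rad) and "tvec" (3), from world to camera coordinates, as OpenCV has them. Camera axes: x right, y down, z forward; pixel columns grow to the right and rows downward; lengths in m; the calibration is good to about 2 mm. A picture is of the moment at which its call begins. There is no depth.
A pose or a line that the arm cannot do raises MotionError and nothing moves.
- sign_off(): hands the job in; it is judged then, once.
The state is a dict: "clock": time; "joints": joint angles; "qd": joint speeds; "joint_torque": joint torques, N m; "eef_pos": TCP position; "ee_rot": TCP orientation; "ft_force": force on the tool from outside, world axes, zero at the start; "torque": the same for the moment, N m; "opening": opening from 0.0 (shut) to 1.0 (fully open); "finger_force": force on a finger pad.
Only numpy, scipy, OpenCV 4.12 (cv2) and the standard library are available. Lean on these libraries where they do the work, as an engineer would, in place of code of your own. Each camera call takes 0.05 s, during which the arm holds its last target. There are 200 camera calls.

## Working session

There is one attempt and no reset: what is moved stays moved. The work goes in short steps, each a Python script; the robot and the scene stay as the last script left them, time stands still between calls to the robot, and variables do not carry over. Pictures are saved under pics/ and viewed, at most 10 in all, crops included, and the job is handed in when it is done.

```bash
ls; mkdir -p pics; cat > h.py <<'E'
import numpy as np, cv2
from bench import *
def snap(n,f):
    d=get_image(n); cv2.imwrite(f'pics/{f}.png',d['image'][:,:,::-1]); np.save(f'pics/{f}.npy',{k:d[k] for k in d if k!='image'},allow_pickle=True); return d
def cal(f): return np.load(f'pics/{f}.npy',allow_pickle=True).item()
def ray(d,uv):
    R=cv2.Rodrigues(np.array(d['rvec'],float))[0]; t=np.array(d['tvec'],float).ravel()
    r=R.T@np.array([(uv[0]-d['cx'])/d['fx'],(uv[1]-d['cy'])/d['fy'],1]); return -R.T@t,r
def onz(d,uv,z):
    c,r=ray(d,uv); return c+r*(z-c[2])/r[2]
def proj(d,p):
    R=cv2.Rodrigues(np.array(d['rvec'],float))[0]; q=R@np.array(p)+np.array(d['tvec'],float).ravel()
    return np.array([d['fx']*q[0]/q[2]+d['cx'],d['fy']*q[1]/q[2]+d['cy']])
E
python3 - <<'E'
from h import *
for n in('top','side'):
    d=snap(n,n+'0'); print(n,ray(d,(320,240)),d['fx'])
o=get_obs(); print(o['clock'],o['ee_rot'],o['ft_force'],pinch_z)
E
```

```text
pics
top (array([ 0.48287406, -0.05128474,  1.30647597]), array([ 0.07177475, -0.00364052, -0.99745791])) 623.3255575255536
side (array([ 0.35339804, -0.9306264 ,  0.49515555]), array([ 0.21085109,  0.91455661, -0.34532594])) 621.3260668054221
0.1 [[ 9.04834067e-01  4.25764216e-01 -3.78571972e-04]
 [ 4.25764266e-01 -9.04832797e-01  1.54903688e-03]
 [ 3.16980135e-04 -1.56280376e-03 -9.99998729e-01]] [-0.54387771 -0.2152551  -0.71557661] 0.0187
```

View pics/top0.png

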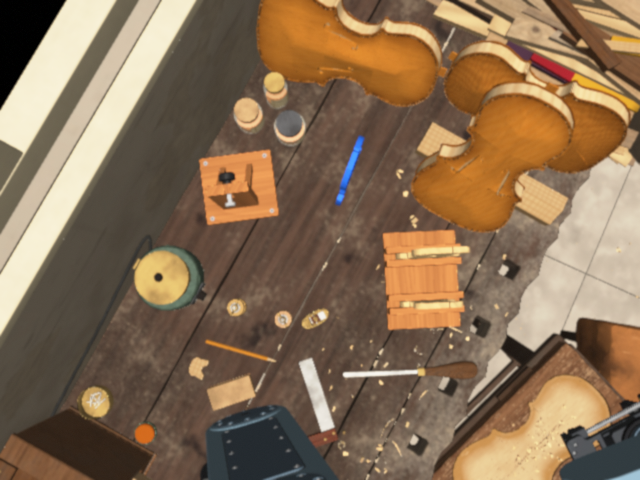

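View pics/side0.png

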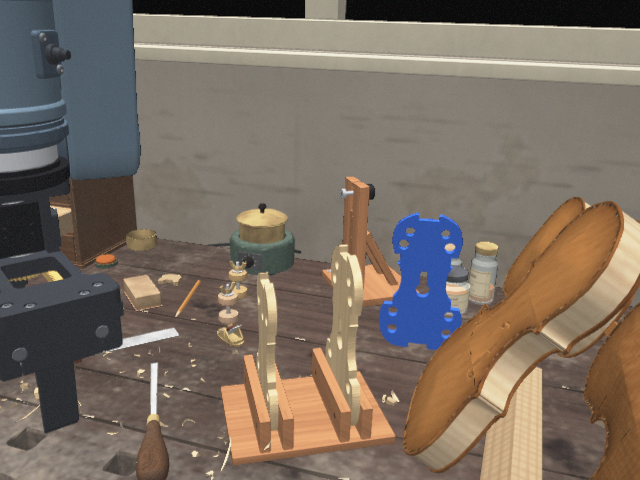

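The top view shows the rack at (424,280) with plywood moulds at (430,252) and (427,305). The stand is at (238,187), its upright at about (234,200), and the stud is on its lower side at (230,203). Three things could be taken for the mould: the plywood mould at side (345,335), the plywood mould at side (268,350), and the blue one at side (420,280), which the task excludes. The right-hand plywood mould at (345,335) looks taller, so I'll check it in crops.

```bash
python3 - <<'E'
from h import *
t=cv2.imread('pics/top0.png'); s=cv2.imread('pics/side0.png')
r=lambda im,x,y,w,h,W,H: cv2.resize(im[y:y+h,x:x+w],(W,H),interpolation=cv2.INTER_CUBIC)
a=r(t,375,220,100,120,400,480)  # x4
b=r(t,190,140,100,75,400,300)
c=r(s,240,235,130,200,390,600)
out=np.zeros((600,800,3),np.uint8); out[:, 410:]=c
out[:480//1,:400]=a
cv2.imwrite('pics/c1.png',out)
out=np.zeros((600,800,3),np.uint8); out[:450,:600]=cv2.resize(b,(600,450)); out[:,600:]=r(s,325,170,50,150,200,600)
cv2.imwrite('pics/c2.png',out)
d=cal('top0')
for p in [(0.5,0,0),(0.6,0,0),(0.5,0.1,0)]: print(p,proj(d,p))
E
```

```text
(0.5, 0, 0) [293.9990045  277.24057963]
(0.6, 0, 0) [293.11089554 229.61275658]
(0.5, 0.1, 0) [246.11468425 278.30807405]
```

View pics/c1.png

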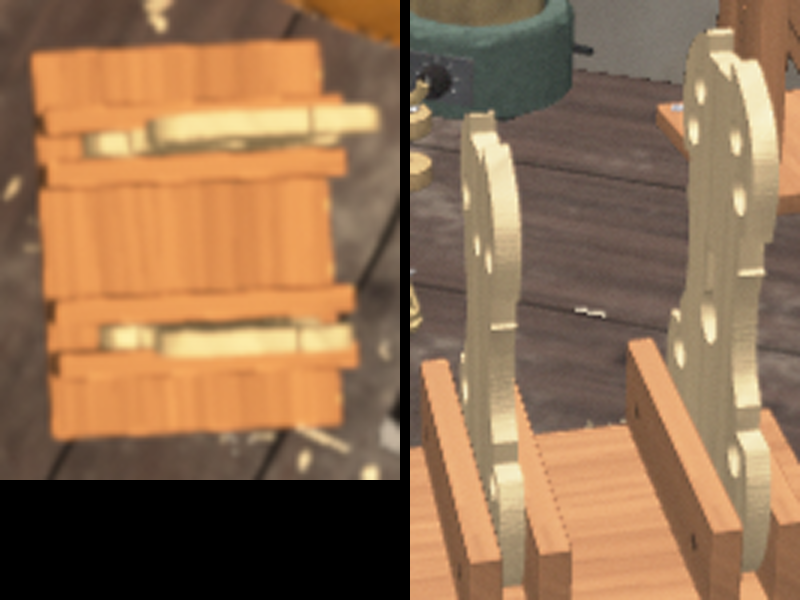

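View pics/c2.png

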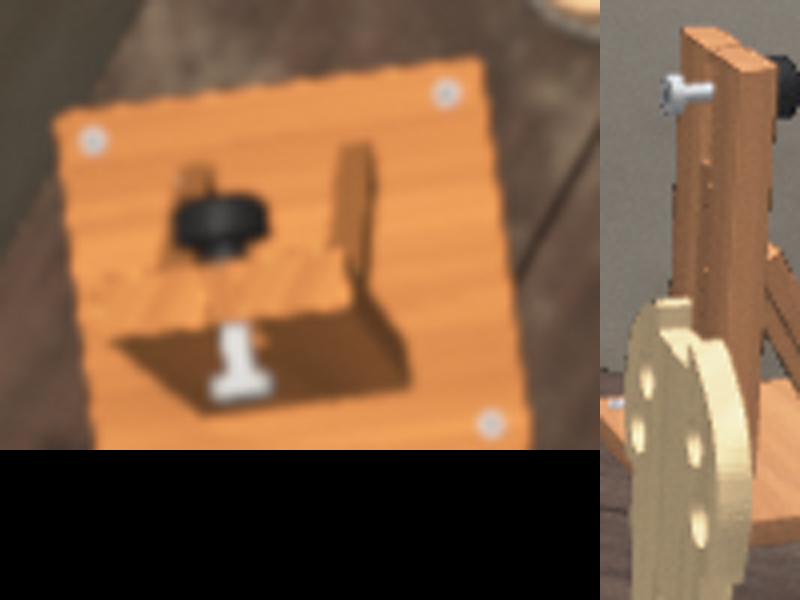

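The far-slot mould is the right one: it is taller and its keyhole shows at c1 (708,310). The near mould has no keyhole. In c2 the stud head is at (240,388) in the top crop and (668,95) in the side crop. The upright's front top edge runs from (115,340) to (352,305).

```bash
python3 - <<'E'
from h import *
d=cal('top0'); s=cal('side0')
A=lambda u,v:(375+u/4,220+v/4); B=lambda u,v:(190+u/6,140+v/6)
q=np.array([onz(d,A(*p),.012) for p in [(32,50),(320,40),(342,425),(52,438)]])
print('rack',q.round(4).tolist(),q.mean(0))
# mould top
for z,ps in((.232,[(150,128),(378,118),(310,122),(85,145)]),(.202,[(105,337),(352,338)])):
    print([onz(d,A(*p),z).round(4).tolist() for p in ps])
l=onz(d,B(115,340),.213); r=onz(d,B(352,305),.213); print('stand',l,r,np.linalg.norm(l-r),(l+r)/2)
l=onz(d,B(75,290),.213); r=onz(d,B(345,250),.213); print('back',l,r)
q=np.array([onz(d,p,.016) for p in [B(55,117),B(482,57),(278,214),(208,223)]]);print('base',q)
def tri(a,b):
    c1,r1=a;c2,r2=b
    k=np.linalg.lstsq(np.c_[r1,-r2],c2-c1,rcond=None)[0]; p=c1+k[0]*r1; p2=c2+k[1]*r2; return (p+p2)/2,np.linalg.norm(p-p2)
print('stud',tri(ray(d,B(240,386)),ray(s,(342,193.8))))
E
```

```text
rack [[0.5889, -0.1877, 0.012], [0.5909, -0.3385, 0.012], [0.3911, -0.3424, 0.012], [0.3879, -0.1922, 0.012]] [ 0.48970162 -0.26520205  0.012     ]
[[0.5359, -0.2146, 0.232], [0.5381, -0.3136, 0.232], [0.537, -0.284, 0.232], [0.5292, -0.1863, 0.232]]
[[0.4455, -0.1963, 0.202], [0.4426, -0.3055, 0.202]]
stand [0.64240752 0.13853855 0.213     ] [0.65134516 0.06882218 0.213     ] 0.07028693652706446 [0.64687634 0.10368037 0.213     ]
back [0.65748065 0.15015417 0.213     ] [0.66773551 0.07066417 0.213     ]
base [[0.74989729 0.1929158  0.016     ]
 [0.76812176 0.04395038 0.016     ]
 [0.63183694 0.03017935 0.016     ]
 [0.61611862 0.17563284 0.016     ]]
stud (array([0.63069446, 0.10533082, 0.18990193]), np.float64(0.0008015984126727619))
```

```bash
cat >> h.py <<'E'
def Rz(deg,s=1):
    a=np.radians(deg); y=s*np.array([np.cos(a),np.sin(a),0]); z=np.array([0,0,-1.]); return np.c_[np.cross(y,z),y,z]
E
python3 - <<'E'
from h import *
for s in(1,-1): print(s,ik([.538,-.26,.42],Rz(1,s)),ik([.6,.1,.3],Rz(7.35,s)))
p=get_obs()['eef_pos']; servo_line([p[0],p[1],.36],velocity=.2)
s=1 if ik([.538,-.26,.42],Rz(1,1)) is not None else -1
goto([.535,-.255,.40],Rz(1,s)); d=snap('wrist','w1'); print(get_obs()['clock'],ray(d,(320,240)),d['fx'])
E
```

```text
1 [-3.71631689e+01  8.46099021e+00  7.37910451e+01 -2.54444375e-14
  9.77479647e+01 -3.81631689e+01] [-1.70425015e+00  1.20888307e+01  8.29556677e+01 -2.54444375e-14
  8.49555016e+01 -9.05425015e+00]
-1 [-3.71631689e+01  8.46099021e+00  7.37910451e+01 -2.54444375e-14
  9.77479647e+01  1.41836831e+02] [-1.70425015e+00  1.20888307e+01  8.29556677e+01 -2.54444375e-14
  8.49555016e+01  1.70945750e+02]
2.375 (array([ 0.53287972, -0.1710843 ,  0.54618005]), array([-4.56913791e-04, -3.08004160e-01, -9.51492280e-01])) 414.94829782142983
```

View pics/w1.png

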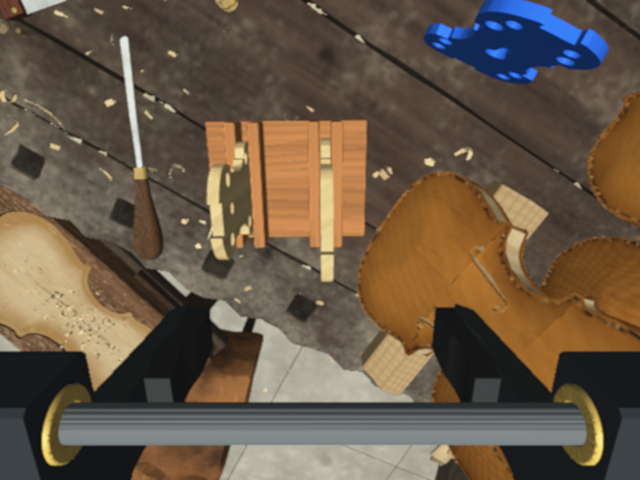

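In the wrist view the target mould is at (327,210), standing between the right-hand rails, with the small mould at (230,200). I'll enlarge the target.

```bash
python3 - <<'E'
from h import *
t=cv2.imread('pics/w1.png'); c=t[125:290,300:360]
cv2.imwrite('pics/c3.png',cv2.rotate(cv2.resize(c,None,fx=4.8,fy=4.8,interpolation=cv2.INTER_CUBIC),cv2.ROTATE_90_CLOCKWISE))
d=cal('w1')
for x,y,z in [(.537,-.265,.232),(.537,-.213,.232),(.537,-.317,.232),(.537,-.25,.232),(.537,-.28,.232),(.537,-.2,.06),(.537,-.33,.06)]: print((x,y,z),proj(d,(x,y,z)))
E
```

```text
(0.537, -0.265, 0.232) [325.5476861 230.7025288]
(0.537, -0.213, 0.232) [326.83193834 164.20677519]
(0.537, -0.317, 0.232) [324.38779824 290.75896888]
(0.537, -0.25, 0.232) [325.90453128 212.22587097]
(0.537, -0.28, 0.232) [325.20116472 248.64464306]
(0.537, -0.2, 0.06) [325.45925003 132.10834746]
(0.537, -0.33, 0.06) [323.51398254 241.23916737]
```

View pics/c3.png

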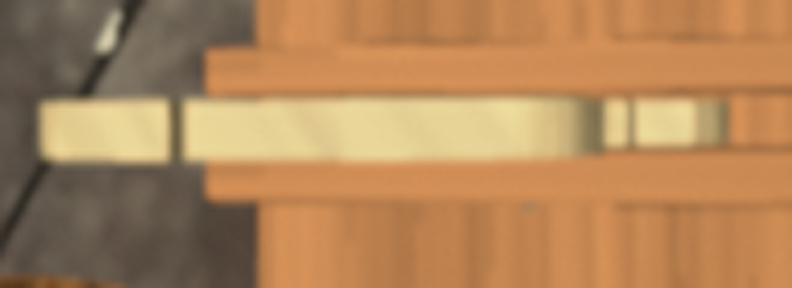

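```bash
python3 - <<'E'
from h import *
d=cal('w1'); P=lambda x,y:(300+y/4.8,125+(792-x)/4.8)
for n,x,z in [('notch far',170,.232),('far',40,.232),('far',40,.21),('far',40,.19),('near',598,.19),('near',598,.17),('near lower',725,.06),('near lower',725,.04)]: print(n,z,onz(d,P(x,130),z).round(4))
for x,y in((45,101),(45,160),(560,98),(560,158)): print(onz(d,P(x,y),.225).round(4))
E
```

```text
notch far 0.232 [ 0.5386 -0.285   0.232 ]
far 0.232 [ 0.5391 -0.3088  0.232 ]
far 0.21 [ 0.5395 -0.3184  0.21  ]
far 0.19 [ 0.5399 -0.3272  0.19  ]
near 0.19 [ 0.5378 -0.2196  0.19  ]
near 0.17 [ 0.5381 -0.2223  0.17  ]
near lower 0.06 [ 0.539  -0.2075  0.06  ]
near lower 0.04 [ 0.5392 -0.209   0.04  ]
[ 0.5341 -0.311   0.225 ]
[ 0.5445 -0.3108  0.225 ]
[ 0.5323 -0.221   0.225 ]
[ 0.5419 -0.2208  0.225 ]
```

```bash
python3 - <<'E'
from h import *
R=Rz(1.1)
goto([.538,-.271,.30],R); servo_line([.538,-.271,.1955],velocity=.1)
o=get_obs(); print(o['clock'],o['ft_force'])
grip(0.0,40); o=get_obs(); print(o['opening'],o['finger_force'],o['ft_force'],o['eef_pos'])
servo_line([.538,-.271,.36],velocity=.08); o=get_obs(); print(o['clock'],o['opening'],o['ft_force'])
X=np.array([.9917,.1279,0]); S=np.array([.6455,.105,0])
p=S-.062*X; 
servo_line([*p[:2],.36],Rz(7.35),velocity=.15); servo_line([*p[:2],.273],velocity=.08); hold(.3)
o=get_obs(); print(o['clock'],o['eef_pos'],o['ft_force'])
snap('wrist','w2'); snap('side','s2')
w=cv2.imread('pics/w2.png'); s=cv2.imread('pics/s2.png')
out=np.zeros((600,800,3),np.uint8); out[:300,:400]=cv2.resize(w,(400,300)); out[300:,:400]=cv2.resize(s,(400,300))
out[:,400:]=cv2.resize(s[150:300,290:390],(400,600),interpolation=cv2.INTER_CUBIC); cv2.imwrite('pics/c4.png',out)
E
```

```text
4.0583 [ 0.3859418  -0.56386421  0.08194275]
0.10939643869557342 39.99754962511361 [ 0.95054869  0.33789008 -0.07848932] [ 0.53802486 -0.27101034  0.19548203]
7.425 0.1089264360508008 [-0.36213654 -0.0237266  -1.24191869]
11.5833 [0.58414914 0.09707687 0.27331831] [ 0.73972336 -0.5869425  -1.20441962]
```

View pics/c4.png

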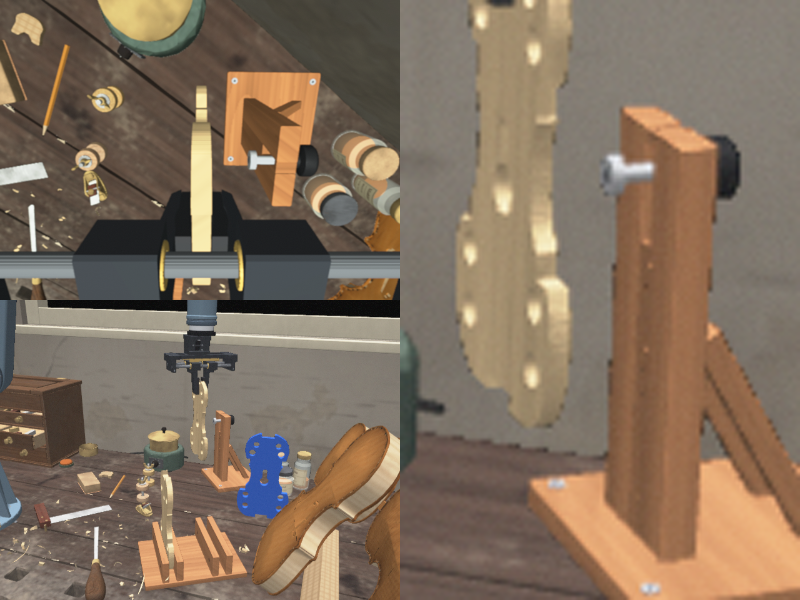

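The mould is held upright in front of the stand. In the side crop the keyhole's large end is at (503,195) and the stud head at (608,172). In the wrist view the stud is at (258,160). I'll enlarge the wrist view around the stud.

```bash
python3 - <<'E'
from h import *
w=cv2.imread('pics/w2.png'); s=cv2.imread('pics/s2.png')
out=np.zeros((600,800,3),np.uint8)
out[:,:400]=cv2.resize(w[210:300,380:440],(400,600),interpolation=cv2.INTER_CUBIC)
out[:,400:]=cv2.resize(s[175:220,307:352],(400,400),interpolation=cv2.INTER_CUBIC)[:,:].repeat(1,0) if 0 else np.vstack([cv2.resize(s[175:220,307:352],(400,400),interpolation=cv2.INTER_CUBIC),np.zeros((200,400,3),np.uint8)])
cv2.imwrite('pics/c5.png',out)
o=get_obs(); R=np.array(o['ee_rot']); g=np.array(o['eef_pos'])
K=g+np.array([0,0,.0187-.102]); ax=R[:,1]
ds=cal('s2'); dw=cal('w2')
print('key expected',K,proj(ds,K-.005*ax),proj(ds,K))
def tri(a,b):
    c1,r1=a;c2,r2=b
    k=np.linalg.lstsq(np.c_[r1,-r2],c2-c1,rcond=None)[0]; p=c1+k[0]*r1; p2=c2+k[1]*r2; return (p+p2)/2,np.linalg.norm(p-p2)
print(tri(ray(dw,(402,256)),ray(ds,(342,193))))
for y in(.1,.105,.11): 
  P=np.array([.6455,.105,0])+ np.array([-.1279,.9917,0])*(y-.105)-np.array([.9917,.1279,0])*.0196; P[2]=.19; print(y,proj(dw,P),proj(ds,P))
E
```

```text
key expected [0.58404882 0.0970628  0.18982668] [315.02091379 196.28378491] [317.70120511 196.07759352]
(array([0.63012735, 0.10424493, 0.19174042]), np.float64(0.0003928352622709182))
0.1 [393.34173342 264.69145786] [341.13639737 195.0200356 ]
0.105 [393.81096083 256.7977232 ] [340.10188907 194.26397314]
0.11 [394.28637301 248.79994314] [339.07556928 193.51389519]
```

View pics/c5.png

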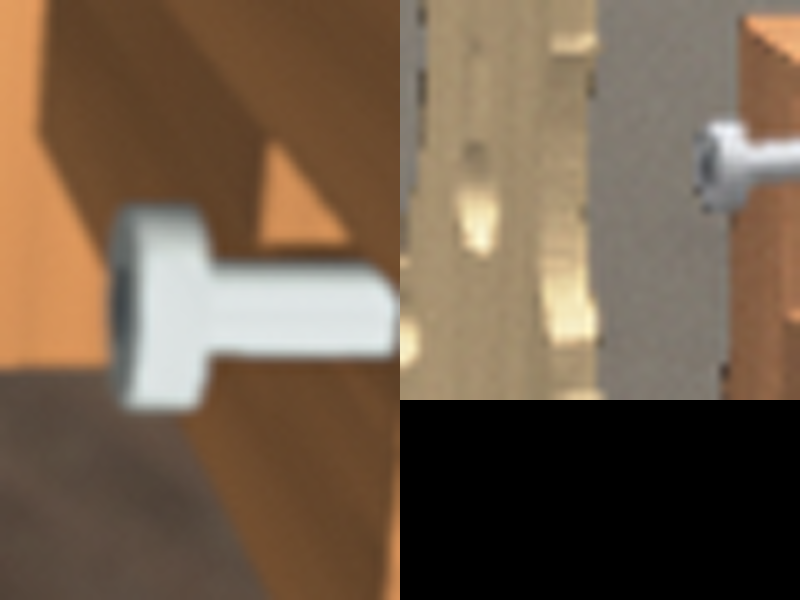

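The wrist crop puts the stud head's front centre at c5 (122,308). The side crop puts it at (707,165), with the hole's lower rim at (477,255). I'll compare these numerically.

```bash
python3 - <<'E'
from h import *
o=get_obs(); R=np.array(o['ee_rot']); g=np.array(o['eef_pos']); K=g+np.array([0,0,.0187-.102])
X=R[:,1]; Y=np.array([-X[1],X[0],0]); ds=cal('s2'); dw=cal('w2')
print(X)
from itertools import product
T=np.linspace(0,2*np.pi,73)
for sx in(-.005,.005):
    q=np.array([proj(ds,K+sx*X+.011*(np.cos(t)*Y+np.sin(t)*np.array([0,0,1]))) for t in T])
    q=(q-[307,175])*8.889+[400,0]; i=q[:,1].argmax(); print('hole crop px',sx,'x',q[:,0].min(),q[:,0].max(),'y',q[:,1].min(),'bottom at',q[i])
    top=K+sx*X+np.array([0,0,.032]); print(' slot top',(proj(ds,top)-[307,175])*8.889+[400,0])
for sx,y in product((-.005,.005),(-.03,-.045,0)):
    print('edge',sx,y,proj(ds,K+sx*X+y*Y-np.array([0,0,.1])))
# side pixel scale
print('px/mm z',proj(ds,K)-proj(ds,K+[0,0,.001]))
def tri(a,b):
    c1,r1=a;c2,r2=b
    k=np.linalg.lstsq(np.c_[r1,-r2],c2-c1,rcond=None)[0]; p=c1+k[0]*r1; p2=c2+k[1]*r2; return (p+p2)/2,np.linalg.norm(p-p2)
st,e=tri(ray(dw,(398.3,256.2)),ray(ds,(341.5,193.6))); print('stud front',st,e,'rel K',(st-K)@X,(st-K)@Y,st[2]-K[2])
# bottom outline of mould in side image: lowest mould-coloured pixel per column
s=cv2.imread('pics/s2.png').astype(int)
for u in range(306,336,2):
    c=s[225:265,u]; m=(c[:,1]>110)&(c[:,2]-c[:,0]>20); v=np.where(m)[0]; print(u,225+v.max() if len(v) else None,end='; ')
# wrist: plate extents of mould -> lateral offset
w=cv2.imread('pics/w2.png').astype(int)
for v in range(130,300,8):
    c=w[v,290:350]; m=(c[:,1]>150)&(c[:,2]-c[:,0]>30); i=np.where(m)[0]; print((v,290+i.min(),290+i.max()) if len(i) else (v,),end=' ')
E
```

```text
[9.91783586e-01 1.27926814e-01 2.19590931e-04]
hole crop px -0.005 x 452.97224192233386 489.96162346788606 y 133.4495241914443 bottom at [474.86486317 244.80591274]
 slot top [474.96609252  31.63491836]
hole crop px 0.005 x 500.17629660319943 537.9252771172488 y 129.94739989156915 bottom at [522.38104012 240.98809611]
 slot top [523.03291439  28.39966637]
edge -0.005 -0.03 [319.37111944 255.24589046]
edge -0.005 -0.045 [322.26598281 258.28515676]
edge -0.005 0 [313.78472317 249.38083096]
edge 0.005 -0.03 [324.66788326 254.66725699]
edge 0.005 -0.045 [327.61836465 257.69064457]
edge 0.005 0 [318.97357325 248.83224098]
px/mm z [-0.01361463  0.54760865]
stud front [0.62863348 0.10342281 0.19080934] 0.0004097561020480768 rel K 0.045032171722293214 0.0006041824198662633 0.0009826593515526172
306 238; 308 243; 310 245; 312 246; 314 246; 316 247; 318 254; 320 256; 322 256; 324 255; 326 255; 328 257; 330 259; 332 261; 334 260; (130,) (138,) (146, np.int64(314), np.int64(329)) (154, np.int64(314), np.int64(330)) (162, np.int64(314), np.int64(330)) (170, np.int64(314), np.int64(330)) (178, np.int64(313), np.int64(331)) (186, np.int64(314), np.int64(330)) (194, np.int64(315), np.int64(329)) (202,) (210, np.int64(308), np.int64(335)) (218, np.int64(307), np.int64(337)) (226, np.int64(306), np.int64(337)) (234, np.int64(306), np.int64(337)) (242, np.int64(306), np.int64(338)) (250, np.int64(306), np.int64(338)) (258, np.int64(305), np.int64(338)) (266, np.int64(305), np.int64(338)) (274, np.int64(305), np.int64(338)) (282, np.int64(305), np.int64(338)) (290, np.int64(305), np.int64(338)) (298, np.int64(305), np.int64(338))
```

```bash
cat >> h.py <<'E'
X=np.array([.99178,.12793,0]); Y=np.array([-.12793,.99178,0]); G0=np.array([.58415,.09708,.27332])
def at(f,y,z): return G0+f*X+y*Y+np.array([0,0,z])   # metres from the pre-position
def rel(): 
    d=np.array(get_obs()['eef_pos'])-G0; return (np.array([d@X,d@Y,d[2]])*1e3).round(2)
def ft(): o=get_obs(); f=np.array(o['ft_force']); t=np.array(o['torque']); return np.array([f@X,f@Y,f[2],t@X,t@Y,t[2]]).round(2)
E
python3 - <<'E'
from h import *
for y,z in [(.0006,.002),(.0006,-.0005),(.0006,.0045)]:
    servo_line(at(.034,y,z),velocity=.06); hold(.15); f0=ft()
    hit=servo_line(at(.0566,y,z),velocity=.012,threshold=2.5)
    print(y,z,hit,rel(),ft()-f0,get_obs()['clock'])
    if not hit or rel()[0]>50: break
    servo_line(at(.034,y,z),velocity=.06)
E
```

```text
0.0006 0.002 False [56.57  0.64  2.01] [-0.76 -0.28 -0.21 -0.04  0.03 -0.07] 14.5833
```

```bash
python3 - <<'E'
from h import *
f0=ft(); hit=servo_line(at(.062,.0006,.002),velocity=.008,threshold=2.5); print('board',hit,rel(),ft()-f0)
x=rel()[0]/1e3-(.002 if hit else 0); servo_line(at(x,.0006,.002),velocity=.02); hold(.2); f0=ft(); print(rel(),f0)
hit=servo_line(at(x,.0006,-.034),velocity=.012,threshold=2.5); print('down',hit,rel(),ft()-f0,get_obs()['clock'])
E
```

```text
board True [58.54  0.7   0.86] [ 1.16 -0.62 -0.13  0.11  0.01  0.  ]
[56.49  0.61  1.85] [ 0.85 -0.39 -2.47 -0.01 -0.07  0.03]
down True [ 56.57   0.59 -25.97] [-1.25  0.77  6.68 -0.01  0.   -0.03] 17.575
```

```bash
python3 - <<'E'
from h import *
hold(.2); print(rel(),ft())
snap('side','s3'); w=snap('wrist','w3')['image'][:,:,::-1]; s=cv2.imread('pics/s3.png')
out=np.zeros((600,800,3),np.uint8); out[:,:400]=cv2.resize(s[150:300,290:390],(400,600),interpolation=cv2.INTER_CUBIC)
out[:,400:]=cv2.resize(w[120:330,280:420],(400,600),interpolation=cv2.INTER_CUBIC); cv2.imwrite('pics/c6.png',out)
E
```

```text
[ 56.57   0.6  -26.  ] [-0.24 -1.02  5.9  -0.04 -0.07 -0.01]
```

View pics/c6.png

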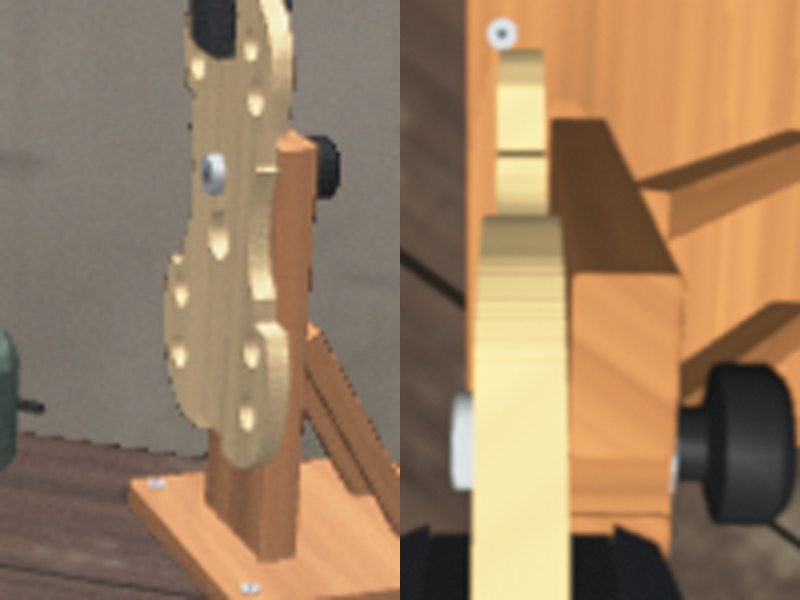

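The plate is now behind the head: the stud head shows in front at (213,173), with the large end below it at (218,240). I'll release, retreat and check.

```bash
python3 - <<'E'
from h import *
grip(.45); hold(.3); print(ft())
p=get_obs()['eef_pos']; servo_line([p[0],p[1],p[2]+.12],velocity=.08); hold(.5)
print(ft(),get_obs()['clock'])
snap('side','s4'); snap('top','t4'); s=cv2.imread('pics/s4.png'); t=cv2.imread('pics/t4.png')
out=np.zeros((600,800,3),np.uint8); out[:,:400]=cv2.resize(s[150:300,290:390],(400,600),interpolation=cv2.INTER_CUBIC)
out[:300,400:]=cv2.resize(s,(400,300)); out[300:,400:]=cv2.resize(t,(400,300)); cv2.imwrite('pics/c7.png',out)
E
```

```text
[ 0.25 -0.55 -0.14  0.01 -0.07 -0.01]
[-0.23 -0.01  0.43 -0.03 -0.15 -0.  ] 20.9333
```

View pics/c7.png

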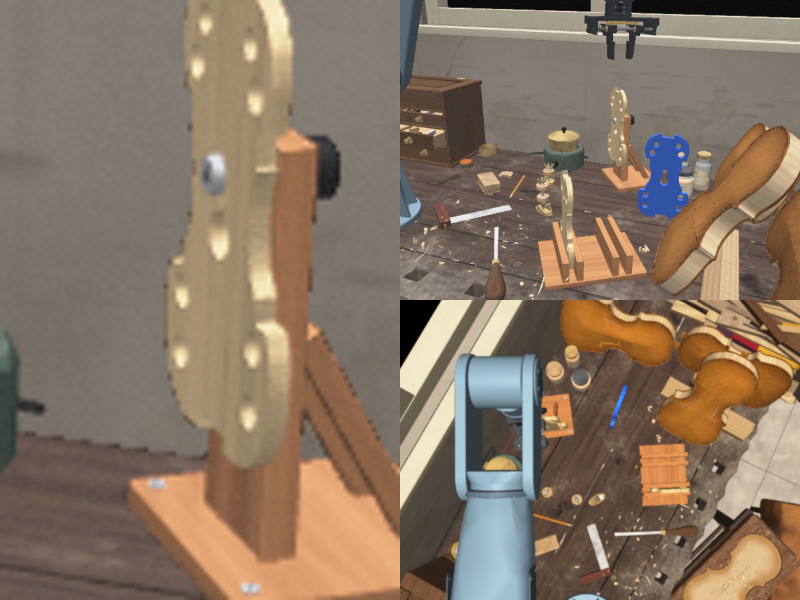

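The mould hangs upright on the stud at (213,173), the gripper is clear of it, and the small mould and tools have not moved.

```bash
python3 -c "
from bench import *
print(sign_off())"
```

```text
the job is handed in; nothing more can be done
None
```

The keyhole mould hangs upright by itself on the stand, with the stud home in the narrow end and the small mould and tools undisturbed; it took about 21 s, the highest force I read at the stand was about 7 N, and the job is handed in.

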